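# Set the length stop on a tile-cutting jig and lock its cam lever

### The arm

A 7-joint arm with a two-finger parallel gripper is mounted at the origin on the work surface. World frame = base frame: x ahead of the robot, y to its left, z up, the work surface at z = 0. Lengths are in m, angles in rad, forces in N, time in s.
With the tool pointing down it reaches from about 0.425 to 0.925 m from the base axis. Payload 6.8 kg.
Tool frame: the origin (TCP) lies on the front face of the gripper's body, between the roots of the fingers; the fingertips stand 73 mm ahead of it and the grasp point (between the pads) lies 54 mm ahead of it (tcp_to_tips is the distance from the TCP to the fingertips, in m); z points along the fingers, x is the direction in which the jaws open and shut, and the axes are right-handed (so a half turn about z gives the same grasp; the last joint's range is limited). The gripper opens to 85 mm and grips with 20 to 120 N. Pads are 22 mm wide; open, the fingers measure 114 mm over their backs; the gripper's body (76 mm by 85 mm) begins 54 mm behind the grasp point. The pads swing forward as they close: fully open they stand 13 mm farther back than shut.
Start: joints at [1.167, 0.477, 0.022, 1.555, -0.011, 1.109, -0.083], TCP at [0.197, -0.646, 0.304] pointing down, gripper open.
Joint ranges: [-2.96, 2.96], [-0.34, 2.1], [-1.41, 1.46], [0.24, 2.44], [-1.37, 4.51], [0.17, 1.92], [-2.96, 2.96]. Speed limits (rad/s): [2.39, 2.39, 3.14, 3.14, 3.14, 3.14, 3.14].

### API

Orientations are given as a unit quaternion [w, x, y, z].
In Python, from station import get_obs, read_camera, hand_in, look_for, silhouettes, tcp_to_tips gives the robot as it stands. The module is installed in compiled form; this text tells all that it offers.
- The arm moves only by the tool apply_moves, never from a script. Its argument "moves" is a list of rows, each a list of 3 entries, a list of its own where there are three numbers: the shift along the tool's x, y, z in units of 25 mm (1.0 is 25 mm), then the turn, a rotation vector about the tool's x, y, z in units of 10 degrees (1.0 is 10 degrees), then the gripper's target within -1 to 1 (fully open at 1, half-way at 0, shut at -1). In form: [[[dx, dy, dz], [rx, ry, rz], jaw], ...]. A call has 1 to 20 rows; each row is the pose to reach, as a shift and turn from the pose commanded when the call began, along the tool's axes at that moment; what a row does not reach only later rows make up. A row lasts 1/8 s, in which the tool goes at most 62.5 mm and 10.7 degrees, less where a joint would pass 70% of its speed; a pose out of reach is approached as far as the arm can. A call with a gripper value outside its range is refused whole. The fingers move at their own pace and stop on an object; "force" is the grip in N (left out, the last holds). Time passes only in rows, so rows that repeat a pose let the fingers close. It gives the time, the measured TCP pose, the force and the opening at its end, in the units of the state.
- get_obs(): the state, without advancing time (a new reading comes with each control period).
- read_camera(name): name is "side" or "top"; returns a dict with "color" (480x640x3 uint8, red, green, blue), "mtx" (3x3 intrinsics, pixels), "eye" and "rotation" of the camera in the world. Camera axes: x right, y up, looking along -z (the intrinsics and any distortion apply to the point x, -y, -z); pixel columns grow to the right and rows downward; lengths in m; the calibration is good to about 2 mm. A picture is of the moment at which its call begins. There is no depth.
- hand_in(): hands the job in, once; it reports no verdict.
Trained networks look in the newest picture that a camera, given by its name, has taken for a name from the list of things; names that differ only in an ending like _2 or _b are one class to them, and where a whole thing is asked for, a point or a joint stands for the part that bears it (a point fixed in the world has none). Each returns a list of dicts, best first, with "conf" (0 to 1); they miss things now and then, are a little off and sometimes report something else, mostly with a low value. They report only what shows in the picture. A call takes as long as a camera call. They do not tell look-alikes from the thing itself.
- look_for(camera, query): "pixel" ([row, column] in pixels, amid what is visible of it).
- silhouettes(camera, query): "mask" (480x640 bool, what is visible of it) and "pixel" ([row, column] in pixels, amid what is visible of it).
The state is a dict: "t": time; "q": joint angles; "joint_vel": joint speeds; "joint_torque": joint torques, N m; "eef_pos": TCP position; "tool_rot": TCP orientation; "contact_force": force on the tool from outside, world axes, zero at the start; "torque": the same for the moment, N m; "gripper_width": opening from 0.0 (shut) to 1.0 (fully open).
Only numpy, scipy, OpenCV 4.12 (cv2) and the standard library are available. Lean on these libraries where they do the work, as an engineer would, in place of code of your own. Each camera call takes 0.05 s, during which the arm holds its last target.

### The job

Set up the tile-cutting jig to the length of the sample tile: slide the grey stop along the rail until its arm rests against the free end of the sample tile, with the tile still lying flat and square against the wooden end block. Then flip the stop's cam lever all the way over, away from the robot, so that it lies level and the stop is clamped. Leave everything else on the table and board where it is.

Things in the scene. Friction and masses are not known exactly. Their poses are not given: they have to be found in the camera images.
- jig: plywood board 300 (x) x 500 (y) x 18 mm, screwed to the table, with an aluminium rail 30 mm wide and 25 mm high along y, its middle line 30 mm behind (+x of) the board's. Origin: centre of the board's underside, on the table. Axes: x across the rail, away from the robot; y along the rail, from the stop towards tile and end block; z up
- stop (a joint): travel of the grey metal stop along the rail, m: 0 at the rail's right end, growing towards the tile (+y of the jig); limit 0.30, more than needed. Friction about 2.5 N while the lever is open; once the lever is over, the cam presses on the rail and holds the stop
- lever (a joint): angle of the cam lever, rad: 0 fully open (leaning 0.175 rad from upright towards the robot side), 0.175 upright, 1.745 fully over: level, pointing away from the robot (jig's +x); limits 0 and 1.745. It stays where left; friction 0.12 N m, more over the last half radian as the cam bites (a push of a few N at the grip)
- stop_face (a point): middle of the stop arm's left face, which meets the tile, 21 mm above the board (39 mm above the table). The stop is a saddle over the rail, 58 x 50 mm, 58 mm high, with a flat arm from it towards the robot, square to the rail: 90 mm long, 12 mm thick, from 2 to 40 mm above the board. Axes as the jig's
- stop_back (a point): point on the arm's right face where it can be pushed: 33 mm from the arm's free end, 57 mm from the saddle, 21 mm above the board (39 mm above the table), 19 mm below the arm's top. Axes as the jig's; pushing along +y moves the stop to the tile
- lever_pivot (a point): pivot of the lever, in the middle of the saddle over the rail, 45 mm above the board (63 mm above the table). Axes as the jig's, not turning with the lever. The lever turns about this y axis, its free end going from upright over to +x: a steel bar 20 mm wide, 10 mm thick, with a black grip 26 mm wide, 16 mm thick, 52 to 107 mm from the pivot
- lever_grip (a point): centre of the lever's black grip, 80 mm from the pivot; its z axis points from the pivot along the lever to its free end, its y axis along the pivot
- tile_near (a point): middle of the end of the sample tile that faces the stop, 8 mm above the board. The tile is fired terracotta, loose, 100 mm (x) x 140 mm (y) x 16 mm high, 0.3 to 0.6 kg, lying on the board in front of the rail with its other end against the end block. Axes as the jig's
- tile_far (a point): middle of the tile's other end, 140 mm from tile_near, at the end block
- block_face (a point): point on the face of the wooden end block (120 x 35 mm, 45 mm high, fixed on the board) that the tile lies against, 8 mm above the board, where the middle of the tile's end belongs. Axes as the jig's
- tumbler: bystander, leave alone: white ceramic tumbler, 76 mm wide, 110 mm tall, on the table to the left; origin under its centre
- glaze_jar: bystander, leave alone: amber jar, 80 mm wide, 90 mm tall, on the table to the left; origin under its centre
- bowl: bystander, leave alone: blue bowl, 130 mm wide, 60 mm tall, on the table to the right; origin under its centre
- squeeze: bystander, leave alone: white squeeze bottle, 60 mm wide, 160 mm tall, on the table to the right; origin under its centre
- slip_brush: bystander, leave alone: brush lying on the table to the left, by the robot; origin under its centre
- wood_tool: bystander, leave alone: wooden modelling tool, 165 mm long, 26 mm wide, lying on the jig board's front strip, in front of the sample tile; 12 mm high; origin under its centre
- test_tile: bystander, leave alone: small white tile, 70 x 90 x 12 mm, lying on the board behind the rail's left end; origin under its centre
- oxide_jar: bystander, leave alone: small jar, 48 mm wide, 55 mm tall, standing on the board behind the rail's right end; origin under its centre
Not all that is in view belongs to the job. There is more than one size of the part that bears tile_near; the job needs the larger.

How it is judged:
On the way:
1. the stop's arm is against the sample tile, the tile against the end block, with the lever not yet over (y of stop_face in the frame of tile_near above -0.003 m and y of tile_far in the frame of block_face above -0.004 m and x of tile_far in the frame of block_face between -0.015 and 0.015 m and angle between the y axis of tile_near and the y axis of block_face, either way round below 0.06 rad and angle between tile_near's own z axis and vertical below 0.06 rad and value of joint lever below 0.9 rad), for 0.2 s.
At the end, for the whole second after the job is handed in: the stop's arm is within 3 mm of the sample tile's end, the tile lies flat and square (within 0.06 rad), its other end within 4 mm of the end block and not more than 15 mm sideways from its place, the lever is over (beyond 1.6 of 1.745 rad) and everything is at rest (y of stop_face in the frame of tile_near above -0.003 m and y of tile_far in the frame of block_face above -0.004 m and x of tile_far in the frame of block_face between -0.015 and 0.015 m and angle between the y axis of tile_near and the y axis of block_face, either way round below 0.06 rad and angle between tile_near's own z axis and vertical below 0.06 rad and value of joint lever above 1.6 rad and velocity of joint stop between -0.01 and 0.01 m/s and velocity of joint lever between -0.1 and 0.1 rad/s); the robot touches nothing.
It fails at once if a bystander is moved by more than 25 mm (distance of any of tumbler, glaze_jar, bowl, squeeze, slip_brush, wood_tool, test_tile, oxide_jar from where it was at the start of the episode above 0.025 m).
It also fails if it takes over 48 s, if anything falls off the work surface, if the arm or the gripper's body presses on something with over 40 N, if the wrist force passes 120 N, or if a joint passes its speed limit or range.

## Working session

There is one attempt and no reset: what is moved stays moved. The work goes in short steps, Python scripts to look and compute and a tool call to move; the robot and the scene stay as the last step left them, time stands still between calls to the robot, and variables do not carry over. Pictures are saved under pics/ and viewed, and the job is handed in when it is done.

Besides the shell and the picture viewer there is one more tool, called as name([rows], argument=value, ...), one row to a line, values as JSON. apply_moves: Moves the arm, as the interface text tells. Its arguments: {"type":"object","properties":{"moves":{"type":"array"},"force":{"type":"number"}},"required":["moves"]}

```bash
mkdir -p pics; cat > h.py <<'E'
import numpy as np, cv2
from station import *
def save(n,img): cv2.imwrite('pics/'+n+'.png',cv2.cvtColor(img,cv2.COLOR_RGB2BGR))
def proj(c,P):
    P=np.atleast_2d(P); R=np.array(c['rotation']); 
    p=(P-np.array(c['eye']))@R; p=p*[1,-1,-1]
    u=p@np.array(c['mtx']).T; return u[:,:2]/u[:,2:]   # col,row
def back(c,rc,z):
    r,cc=rc; d=np.linalg.inv(c['mtx'])@np.array([cc,r,1.]); d=np.array(c['rotation'])@(d*[1,-1,-1])
    e=np.array(c['eye']); return e+d*(z-e[2])/d[2]
E
python3 - <<'E'
from h import *
for n in ['top','side']:
    c=read_camera(n); save(n+'0',c['color']); print(n,{k:np.round(v,3).tolist() for k,v in c.items() if k!='color'})
    for q in ['tile_near','stop','lever','lever_grip','stop_face','stop_back','block_face','tile_far','lever_pivot','jig']:
        print(q,[(np.round(d['pixel']).tolist(),round(d['conf'],2)) for d in look_for(n,q)])
print(get_obs()); print(tcp_to_tips)
E
```

```text
top {'mtx': [[535.017, 0.0, 319.792], [0.0, 535.017, 237.91], [0.0, 0.0, 1.0]], 'eye': [0.303, -0.009, 1.376], 'rotation': [-0.695, -0.047, 0.049, 0.716]}
tile_near [([240.0, 263.0], 0.7), ([328.0, 227.0], 0.62)]
stop [([217.0, 372.0], 0.94), ([171.0, 505.0], 0.34)]
lever [([208.0, 381.0], 0.48)]
lever_grip [([210.0, 377.0], 0.59), ([172.0, 506.0], 0.44)]
stop_face [([218.0, 375.0], 0.73), ([300.0, 130.0], 0.24), ([244.0, 130.0], 0.15)]
stop_back [([217.0, 372.0], 0.89)]
block_face [([227.0, 230.0], 0.57), ([220.0, 373.0], 0.23)]
tile_far [([239.0, 269.0], 0.92), ([330.0, 226.0], 0.9)]
lever_pivot [([220.0, 373.0], 0.57)]
jig [([208.0, 378.0], 0.74), ([223.0, 320.0], 0.73), ([177.0, 381.0], 0.37)]
side {'mtx': [[507.236, 0.0, 313.087], [0.0, 507.236, 242.022], [0.0, 0.0, 1.0]], 'eye': [0.443, 0.921, 0.953], 'rotation': [-0.026, -0.008, 0.403, 0.915]}
tile_near [([300.0, 315.0], 0.9), ([351.0, 413.0], 0.87)]
stop [([226.0, 303.0], 0.77), ([441.0, 222.0], 0.15)]
lever [([204.0, 299.0], 0.8)]
lever_grip [([203.0, 299.0], 0.66)]
stop_face [([223.0, 302.0], 0.88)]
stop_back [([223.0, 298.
[... 278 characters left out ...]
 0.47697939,  0.02237813,  1.55538746, -0.0115049 ,
        1.10929073, -0.08309359]), 'joint_vel': array([ 7.94567493e-05, -1.64127629e-03, -2.67752173e-04, -6.05923090e-04,
       -2.89029763e-05,  2.00053972e-03, -1.93337417e-04]), 'joint_torque': array([ 1.24964695e-04, -5.96332562e+01,  1.60600796e+00, -2.81546116e+01,
        1.23735759e-02,  1.57682993e-03, -1.30529997e-05]), 'eef_pos': array([ 0.19676646, -0.64570726,  0.30392661]), 'tool_rot': array([ 4.58209936e-06,  8.03576391e-01, -5.95201631e-01,  3.44663824e-05]), 'contact_force': array([ 0.69771703, -0.7290071 , -0.50750743]), 'torque': array([ 0.00285914, -0.03259596, -0.01770077]), 'gripper_width': 0.9968548020861794}
0.0726
```

```bash
sed -i "s/R=np.array(c\['rotation'\]);/R=rot(c);/; s/np.array(c\['rotation'\])@(d/rot(c)@(d/" h.py; cat >> h.py <<'E'
from scipy.spatial.transform import Rotation as Ro
def rot(c):
    q=np.array(c['rotation']); 
    return q if q.ndim==2 else Ro.from_quat(q[[1,2,3,0]]).as_matrix()
E
grep -n rot h.py; python3 - <<'E'
from h import *
c=read_camera('top'); print(rot(c)); print(back(c,(240,263),.03))
c=read_camera('side');print(back(c,(300,315),.03))
E
```

```text
5:    P=np.atleast_2d(P); R=rot(c); 
9:    r,cc=rc; d=np.linalg.inv(c['mtx'])@np.array([cc,r,1.]); d=rot(c)@(d*[1,-1,-1])
12:def rot(c):
13:    q=np.array(c['rotation']); 
[[-2.88500031e-02  9.90422505e-01 -1.35021997e-01]
 [-9.99583751e-01 -2.85913290e-02  3.85491755e-03]
 [-4.24612440e-05  1.35077009e-01  9.90835102e-01]]
[0.48515002 0.13021876 0.03      ]
[0.47583412 0.11706968 0.03      ]
```

View pics/top0.png

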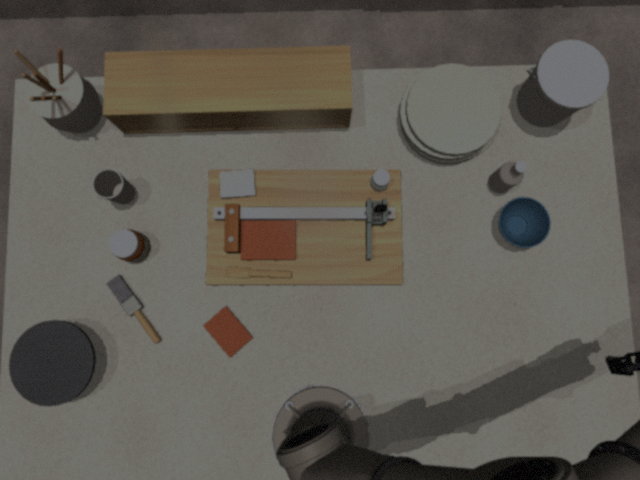

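View pics/side0.png

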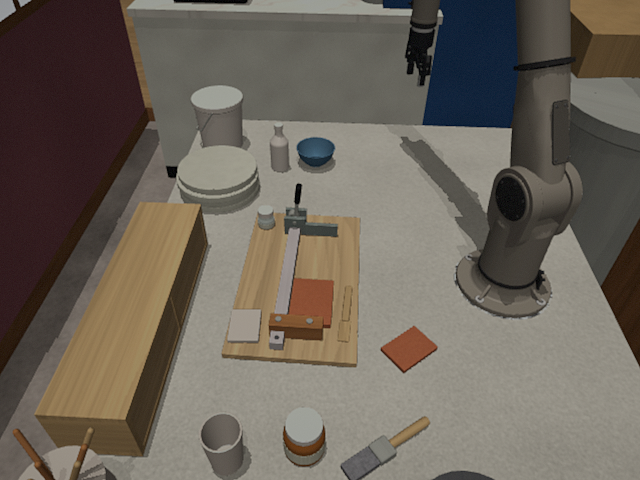

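Tile candidates in the top view are the red tile on the board against the block (240, 268) and a small loose red tile on the table (331, 227). The first is larger and touches the block, so I choose it. There is only one stop, at (217, 372), with its lever at (208, 381). Next is a close crop of both views.

```bash
python3 - <<'E'
from h import *
c=read_camera('top'); im=c['color'][155:295,200:410]; im=cv2.resize(im,None,fx=3.8,fy=3.8,interpolation=cv2.INTER_CUBIC)
im=np.clip(im.astype(float)*1.6,0,255).astype(np.uint8); save('top_c',im)
c=read_camera('side'); im=c['color'][175:370,215:370]; im=cv2.resize(im,None,fx=3,fy=3,interpolation=cv2.INTER_CUBIC)
im=np.clip(im.astype(float)*1.4,0,255).astype(np.uint8); save('side_c',im)
for n in ['top','side']:
    c=read_camera(n)
    for q in ['tile_near','jig','stop']:
        for d in silhouettes(n,q):
            m=d['mask'].astype(np.uint8); cs,_=cv2.findContours(m,0,2); k=max(cs,key=cv2.contourArea)
            b=cv2.minAreaRect(k); h=cv2.approxPolyDP(cv2.convexHull(k),4,True)[:,0]
            print(n,q,round(d['conf'],2),m.sum(),h.tolist())
E
```

```text
top tile_near 0.61 2178 [[295, 221], [295, 258], [240, 257], [243, 220]]
top tile_near 0.61 1297 [[224, 306], [252, 336], [230, 355], [204, 326]]
top tile_near 0.59 146 [[385, 205], [379, 215], [373, 214], [374, 203]]
top tile_near 0.36 1014 [[111, 278], [120, 275], [158, 342], [122, 308], [107, 285]]
top jig 0.83 17786 [[399, 169], [400, 284], [206, 283], [210, 169]]
top stop 0.82 761 [[385, 199], [386, 221], [367, 258], [365, 201]]
top stop 0.68 340 [[384, 169], [388, 183], [377, 190], [370, 178]]
side tile_near 0.97 1576 [[296, 279], [333, 283], [328, 328], [290, 313]]
side jig 0.69 12963 [[298, 185], [359, 220], [353, 367], [223, 356], [255, 227]]
side jig 0.52 1496 [[295, 280], [332, 282], [328, 327], [290, 312]]
side stop 0.74 967 [[298, 184], [337, 225], [336, 236], [285, 233], [286, 209]]
```

View pics/top_c.png

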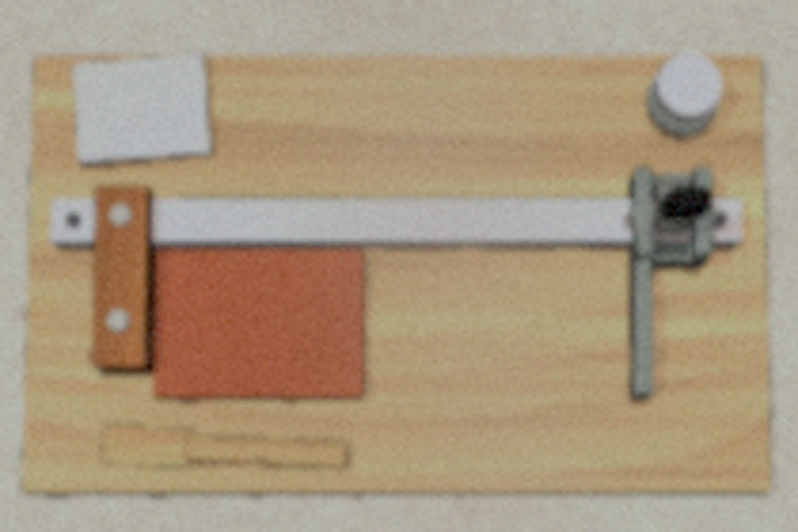

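View pics/side_c.png

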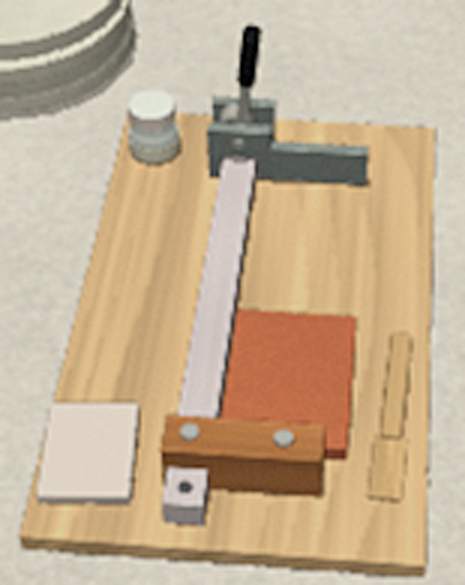

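```bash
python3 - <<'E'
from h import *
c=read_camera('top')
f=lambda x,y,z: back(c,(155+(y-1.4)/3.8,200+(x-1.4)/3.8),z)
B={k:f(*v,.018) for k,v in dict(TL=(34,55),TR=(764,55),BR=(770,490),BL=(24,490)).items()}
for k,v in B.items(): print(k,v.round(4))
print('len',np.linalg.norm(B['TL']-B['TR']),np.linalg.norm(B['TL']-B['BL']))
ctr=sum(B.values())/4; yv=(B['TL']+B['BL']-B['TR']-B['BR'])[:2]; yaw=np.arctan2(-yv[0],yv[1]); print('ctr',ctr,'yaw',yaw)
R=np.array([[np.cos(yaw),-np.sin(yaw)],[np.sin(yaw),np.cos(yaw)]])
for n,v in dict(tileTR=(364,250,.034),tileBR=(364,397,.034),tileTL=(158,250,.034),tileBL=(155,397,.034),blockTR=(152,187,.063),blockBR=(150,368,.063),armLtop=(631,270,.058),armL=(631,396,.058),armR=(651,396,.058),armRtop=(653,270,.058),railTL=(50,198,.043),railBL=(50,243,.043),railTR=(743,200,.043),railBR=(741,243,.043),saddL=(633,170,.076),saddR=(711,170,.076),sBL=(633,262,.076),grip=(685,203,.14),oxide=(689,85,.073)).items():
    w=f(*v); print(n,'world',w.round(4),'jig',(R.T@(w-ctr)[:2]).round(4))
E
```

```text
TL [0.6773 0.2706 0.018 ]
TR [ 0.6628 -0.23    0.018 ]
BR [ 0.3653 -0.2194  0.018 ]
BL [0.3796 0.2775 0.018 ]
len 0.5008092806341944 0.2977300899509198
ctr [0.521275   0.02465766 0.018     ] yaw -0.02886081895519597
tileTR world [0.5324 0.0467 0.034 ] jig [0.0105 0.0223]
tileBR world [0.4337 0.0489 0.034 ] jig [-0.0882  0.0217]
tileTL world [0.5364 0.1845 0.034 ] jig [0.0105 0.1602]
tileBL world [0.4377 0.1873 0.034 ] jig [-0.0882  0.1602]
blockTR world [0.5735 0.1838 0.063 ] jig [0.0476 0.1606]
blockBR world [0.4538 0.1862 0.063 ] jig [-0.0721  0.1595]
armLtop world [ 0.51   -0.1291  0.058 ] jig [-0.0069 -0.1541]
armL world [ 0.427  -0.1258  0.058 ] jig [-0.0899 -0.1531]
armR world [ 0.4267 -0.1388  0.058 ] jig [-0.0899 -0.1661]
armRtop world [ 0.5096 -0.1436  0.058 ] jig [-0.0069 -0.1685]
railTL world [0.5721 0.2548 0.043 ] jig [0.0442 0.2315]
railBL world [0.5416 0.2549 0.043 ] jig [0.0137 0.2307]
railTR world [ 0.5574 -0.2071  0.043 ] jig [ 0.0428 -0.2306]
railBR world [ 0.5284 -0.2043  0.043 ] jig [ 0.0137 -0.2287]
saddL world [ 0.573  -0.1315  0.076 ] jig [ 0.0562 -0.1546]
saddR world [ 0.5716 -0.1823  0.076 ] jig [ 0.0562 -0.2054]
sBL world [ 0.5124 -0.129   0.076 ] jig [-0.0045 -0.1539]
grip world [ 0.538  -0.1567  0.14  ] jig [ 0.022  -0.1808]
oxide world [ 0.6295 -0.1708  0.073 ] jig [ 0.1138 -0.1923]
```

```bash
cat >> h.py <<'E'
yaw=-.0289; C=np.array([.5213,.0247]); J=np.array([[np.cos(yaw),-np.sin(yaw)],[np.sin(yaw),np.cos(yaw)]])
def j2w(x,y,z): return np.r_[C+J@[x,y],z]
def w2j(p): return np.r_[J.T@(np.array(p)[:2]-C),p[2]]
def plan(*tips):
    o=get_obs(); q=np.array(o['tool_rot']); T=Ro.from_quat(q[[1,2,3,0]])
    tgt=Ro.from_matrix(np.c_[np.r_[-J[:,1],0],np.r_[-J[:,0],0],[0,0,-1]])
    print('t',o['t'],'tip jig now',(w2j(o['eef_pos'])-[0,0,tcp_to_tips]).round(4),'F',np.round(o['contact_force'],1),'w',o['gripper_width'])
    print('turn',((T.inv()*tgt).as_rotvec(degrees=True)/10).round(3))
    for t in tips:
        p=j2w(*t)+[0,0,tcp_to_tips]; print(t,'shift',(T.inv().apply(p-o['eef_pos'])/.025).round(2),'r',np.hypot(*p[:2]).round(3))
E
python3 -c "
from h import *
plan((-.062,-.205,.158),(-.062,-.205,.034))"
```

```text
t 1.75 tip jig now [-0.305  -0.6795  0.2313] F [-0.4  0.9  0.2] w 1.0012185652993963
turn [-0.    0.    1.86]
(-0.062, -0.205, 0.158) shift [-14.89 -15.27   2.93] r 0.487
(-0.062, -0.205, 0.034) shift [-14.89 -15.27   7.89] r 0.487
```

apply_moves([
  [[-2,-2,0],[0,0,0.6],-1],
  [[-4,-4,0],[0,0,1.2],-1],
  [[-5.5,-5.7,0],[0,0,1.86],-1],
  [[-7.2,-7.4,0],[0,0,1.86],-1],
  [[-9,-9.2,0],[0,0,1.86],-1],
  [[-10.8,-11,0],[0,0,1.86],-1],
  [[-12.6,-12.9,1],[0,0,1.86],-1],
  [[-14,-14.3,2],[0,0,1.86],-1],
  [[-14.89,-15.27,2.9],[0,0,1.86],-1],
  [[-14.89,-15.27,2.9],[0,0,1.86],-1],
  [[-14.89,-15.27,2.9],[0,0,1.86],-1],
])

```text
t: 3.12
eef_pos: [0.4534, -0.179, 0.2317]
tool_rot: [-0.0, -0.697, 0.717, -0.0]
contact_force: [1.0, -0.1, 0.6]
gripper_width: -0.001
```

```bash
python3 - <<'E'
from h import *
plan((-.062,-.205,.034),(-.062,-.18,.034))
c=read_camera('side'); im=cv2.resize(c['color'][100:370,200:500],None,fx=2,fy=2); save('s1',im)
E
```

```text
t 3.125 tip jig now [-0.062  -0.2056  0.1591] F [ 1.  -0.1  0.6] w -0.0006187454127629305
turn [-0.    -0.003 -0.002]
(-0.062, -0.205, 0.034) shift [-0.03 -0.    5.  ] r 0.487
(-0.062, -0.18, 0.034) shift [-1.03 -0.    5.  ] r 0.479
```

View pics/s1.png

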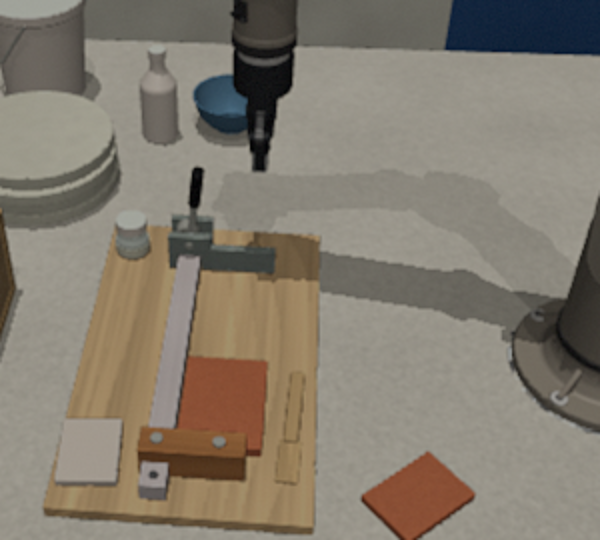

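The picture shows the shut fingers at about (260, 160) in the crop, above and behind the stop's arm and clear of the lever grip (197, 187). Next I lower them and start the push.

apply_moves([
  [[0,0,1.7],[0,0,0],-1],
  [[0,0,3.4],[0,0,0],-1],
  [[0,0,5],[0,0,0],-1],
  [[0,0,5],[0,0,0],-1],
  [[-0.5,0,5],[0,0,0],-1],
  [[-0.8,0,5],[0,0,0],-1],
  [[-1.1,0,5],[0,0,0],-1],
  [[-1.4,0,5],[0,0,0],-1],
  [[-1.8,0,5],[0,0,0],-1],
  [[-2.3,0,5],[0,0,0],-1],
  [[-2.8,0,5],[0,0,0],-1],
  [[-3.3,0,5],[0,0,0],-1],
  [[-3.8,0,5],[0,0,0],-1],
  [[-4.3,0,5],[0,0,0],-1],
  [[-4.8,0,5],[0,0,0],-1],
  [[-5.2,0,5],[0,0,0],-1],
  [[-5.5,0,5],[0,0,0],-1],
  [[-5.7,0,5],[0,0,0],-1],
  [[-5.7,0,5],[0,0,0],-1],
])

```text
t: 5.55
eef_pos: [0.4569, -0.0353, 0.1062]
tool_rot: [-0.0, -0.697, 0.717, 0.001]
contact_force: [0.2, -0.1, 0.5]
gripper_width: -0.002
```

```bash
python3 - <<'E'
from h import *
plan()
c=read_camera('top'); im=c['color'][155:295,200:410]; im=cv2.resize(im,None,fx=3.8,fy=3.8,interpolation=cv2.INTER_CUBIC)
save('t2',np.clip(im.astype(float)*1.6,0,255).astype(np.uint8))
c=read_camera('side'); im=cv2.resize(c['color'][130:370,200:420],None,fx=2.5,fy=2.5); save('s2',im)
E
```

```text
t 5.55 tip jig now [-0.0626 -0.0618  0.0336] F [ 0.2 -0.1  0.5] w -0.002476127486247482
turn [0.008 0.002 0.005]
```

View pics/s2.png

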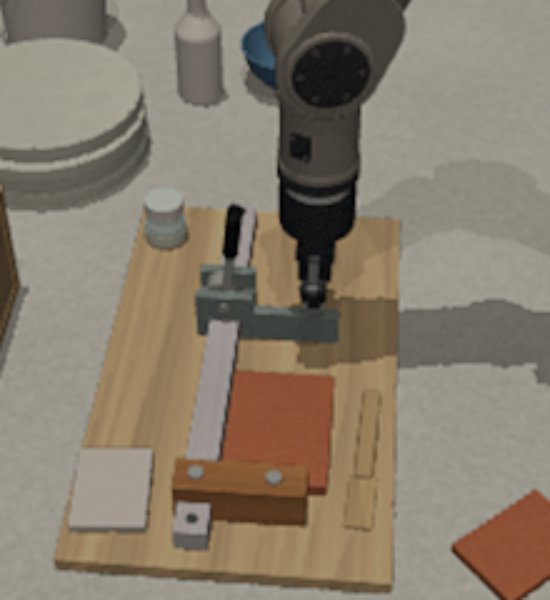

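View pics/t2.png

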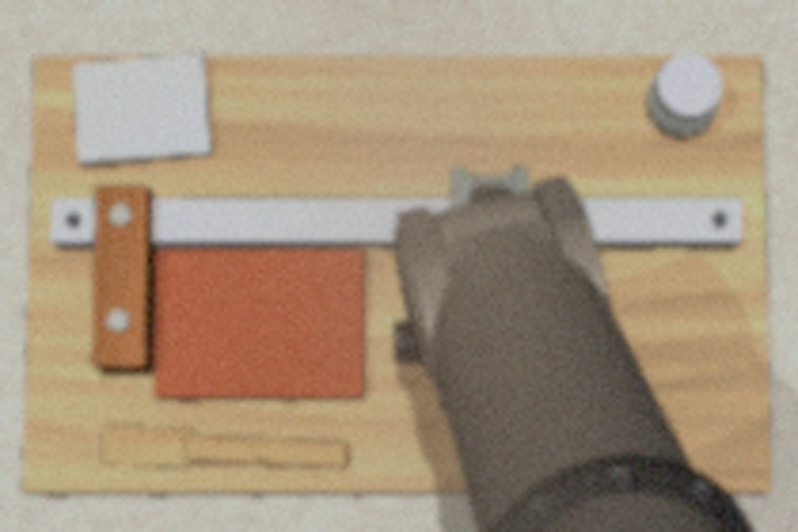

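apply_moves([
  [[-0.4,0,0],[0,0,0],-1],
  [[-0.8,0,0],[0,0,0],-1],
  [[-1.2,0,0],[0,0,0],-1],
  [[-1.5,0,0],[0,0,0],-1],
  [[-1.8,0,0],[0,0,0],-1],
  [[-2.0,0,0],[0,0,0],-1],
  [[-2.1,0,0],[0,0,0],-1],
  [[-2.2,0,0],[0,0,0],-1],
])

```text
t: 6.65
eef_pos: [0.4592, 0.019, 0.1064]
tool_rot: [-0.0, -0.697, 0.717, -0.0]
contact_force: [-1.8, -2.2, -1.3]
gripper_width: -0.0
```

apply_moves([
  [[-0.04,0,0],[0,0,0],-1],
  [[-0.08,0,0],[0,0,0],-1],
])

```text
t: 6.9
eef_pos: [0.4592, 0.021, 0.1064]
tool_rot: [0.0, -0.697, 0.717, -0.0]
contact_force: [-1.2, -2.4, -0.3]
gripper_width: -0.003
```

```bash
python3 -c "
from h import *
plan()"
```

```text
t 6.9 tip jig now [-0.0619 -0.0055  0.0338] F [-1.2 -2.4 -0.3] w -0.0026703536199681297
turn [-0.    -0.    -0.002]
```

Only the stop's own friction shows so far (2.4 N), and the tip is 0.7 mm short of the predicted contact. I'll creep in small steps.

apply_moves([
  [[-0.03,0,0],[0,0,0],-1],
  [[-0.06,0,0],[0,0,0],-1],
])

```text
t: 7.15
eef_pos: [0.4593, 0.0225, 0.1064]
tool_rot: [0.0, -0.697, 0.717, -0.0]
contact_force: [-2.3, -2.4, -0.9]
gripper_width: 0.0
```

apply_moves([
  [[-0.03,0,0],[0,0,0],-1],
  [[-0.06,0,0],[0,0,0],-1],
])

```text
t: 7.4
eef_pos: [0.4593, 0.0232, 0.1064]
tool_rot: [-0.0, -0.697, 0.718, -0.0]
contact_force: [-2.3, -6.4, 1.2]
gripper_width: -0.003
```

apply_moves([
  [[-0.04,0,0],[0,0,0],-1],
  [[-0.06,0,0],[0,0,0],-1],
  [[-0.06,0,0],[0,0,0],-1],
])

```text
t: 7.78
eef_pos: [0.4593, 0.0243, 0.1064]
tool_rot: [-0.001, -0.696, 0.718, -0.0]
contact_force: [-1.3, -6.2, 0.3]
gripper_width: 0.002
```

apply_moves([
  [[-0.04,0,0],[0,0,0],-1],
  [[-0.06,0,0],[0,0,0],-1],
  [[-0.06,0,0],[0,0,0],-1],
])

```text
t: 8.15
eef_pos: [0.4593, 0.0245, 0.1064]
tool_rot: [-0.001, -0.696, 0.718, -0.001]
contact_force: [-1.0, -10.7, 2.1]
gripper_width: -0.0
```

```bash
python3 - <<'E'
from h import *
plan()
c=read_camera('side'); im=cv2.resize(c['color'][190:370,220:380],None,fx=3.3,fy=3.3,interpolation=cv2.INTER_CUBIC); save('s3',im)
E
```

```text
t 8.15 tip jig now [-0.062  -0.002   0.0338] F [ -1.  -10.7   2.1] w -0.00026479508242370606
turn [ 0.003 -0.016 -0.015]
```

View pics/s3.png

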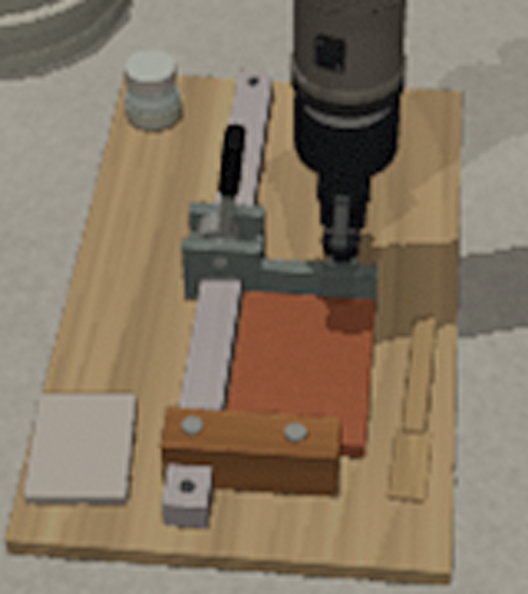

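The arm now bears against the tile's end at row 295, the far end is at the block, and the force climbs to 10.7 N with hardly any motion. The tile is therefore tight between the stop and the block. Next I back off and lift to the lever.

apply_moves([
  [[0.4,0,0],[0,0,0],-1],
  [[0.8,0,0],[0,0,0],-1],
  [[0.8,0,-1.5],[0,0,0],-1],
  [[0.8,0,-3.2],[0,0,0],-1],
  [[0.8,0,-4.5],[0,0,0],-1],
  [[0.8,0,-4.5],[0,0,0],-1],
])

```text
t: 8.95
eef_pos: [0.4606, 0.0073, 0.2214]
tool_rot: [0.003, -0.697, 0.717, -0.002]
contact_force: [0.3, -0.7, 0.2]
gripper_width: 0.002
```

```bash
python3 - <<'E'
from h import *
for n,(a,b,e,f) in dict(top=(155,295,200,410),side=(190,370,220,380)).items():
    c=read_camera(n); save(n+'4',np.clip(cv2.resize(c['color'][a:b,e:f],None,fx=3.3,fy=3.3,interpolation=cv2.INTER_CUBIC)*1.4,0,255).astype(np.uint8))
    print(n,'tilenear',proj(c,j2w(-.039,.0235,.034)),'grip',proj(c,j2w(.03-.014,-.0013,.063+.079)))
    for d in silhouettes(n,'lever_grip')[:2]: print(d['pixel'],d['conf'])
plan((-.03,-.0015,.145))
E
```

```text
top tilenear [[294.82402179 239.72174654]] grip [[303.42158669 210.39028665]]
side tilenear [[313.52305402 278.22155287]] grip [[291.76101023 238.05428701]]
[250.6, 289.9] 0.72
t 9.15 tip jig now [-0.0626 -0.0195  0.1453] F [ 0.7  0.5 -0.3] w -0.001001804269641647
turn [ 0.01  -0.     0.001]
(-0.03, -0.0015, 0.145) shift [-0.72 -1.3   0.01] r 0.492
```

View pics/side4.png

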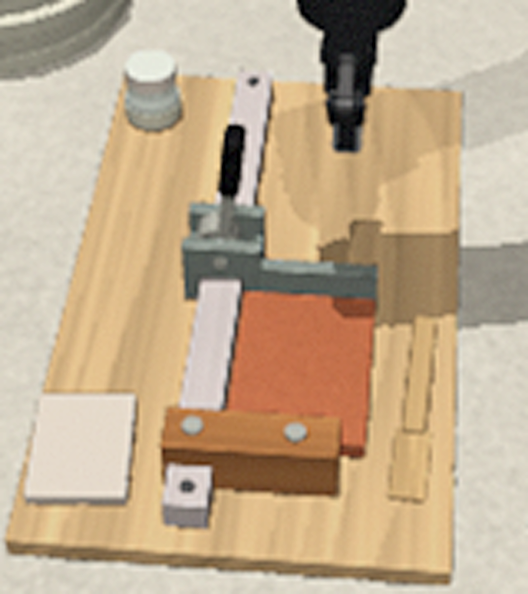

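View pics/top4.png

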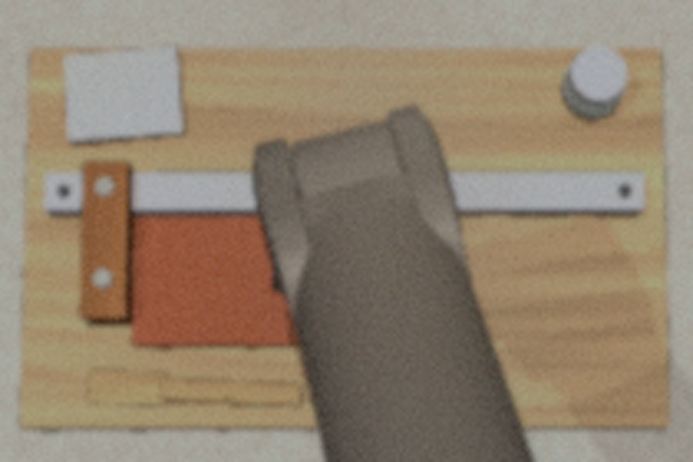

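The side view shows the grip at crop (232, 160), which matches the predicted pivot and lever to within 2 px. I'll push it over along its arc, first to about 60°.

apply_moves([
  [[-0.4,-0.7,0],[0,0,0],-1],
  [[-0.72,-1.3,0],[0,0,0],-1],
  [[-0.72,-1.9,0],[0,0,0],-1],
  [[-0.72,-2.4,0],[0,0,0],-1],
  [[-0.72,-2.7,0],[0,0,0],-1],
  [[-0.72,-2.95,0],[0,0,0],-1],
  [[-0.72,-3.4,0],[0,0,0],-1],
  [[-0.72,-3.8,0.04],[0,0,0],-1],
  [[-0.72,-4.2,0.14],[0,0,0],-1],
  [[-0.72,-4.62,0.29],[0,0,0],-1],
  [[-0.72,-5.0,0.5],[0,0,0],-1],
  [[-0.72,-5.36,0.74],[0,0,0],-1],
  [[-0.72,-5.66,1.04],[0,0,0],-1],
  [[-0.72,-5.94,1.38],[0,0,0],-1],
  [[-0.72,-5.94,1.38],[0,0,0],-1],
])

```text
t: 11.02
eef_pos: [0.6079, 0.0209, 0.1835]
tool_rot: [-0.0, -0.697, 0.717, 0.0]
contact_force: [-0.6, 1.1, 0.4]
gripper_width: 0.0
```

```bash
python3 - <<'E'
from h import *
c=read_camera('side'); save('s5',np.clip(cv2.resize(c['color'][170:370,220:380],None,fx=3,fy=3,interpolation=cv2.INTER_CUBIC)*1.4,0,255).astype(np.uint8))
plan((.0962,-.0015,.0919),(.101,-.0015,.071),(.101,-.0015,.068))
E
```

```text
t 11.075 tip jig now [ 0.0864 -0.0013  0.1112] F [-0.2 -1.   0.1] w -0.002148791277260781
turn [0.005 0.    0.001]
(0.0962, -0.0015, 0.0919) shift [ 0.01 -0.39  0.77] r 0.618
(0.101, -0.0015, 0.071) shift [ 0.01 -0.59  1.61] r 0.623
(0.101, -0.0015, 0.068) shift [ 0.01 -0.59  1.73] r 0.623
```

View pics/s5.png

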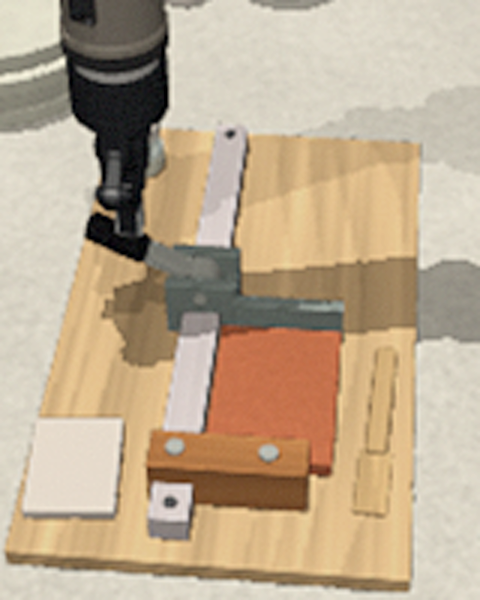

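The lever has come over with the finger. Its grip is at crop (118, 238), and the tile and stop are unchanged. I'll finish pressing it down.

apply_moves([
  [[0,-0.2,0.36],[0,0,0],-1],
  [[0,-0.39,0.77],[0,0,0],-1],
  [[0,-0.5,1.15],[0,0,0],-1],
  [[0,-0.55,1.4],[0,0,0],-1],
  [[0,-0.59,1.55],[0,0,0],-1],
  [[0,-0.59,1.62],[0,0,0],-1],
  [[0,-0.59,1.62],[0,0,0],-1],
])

```text
t: 11.95
eef_pos: [0.6234, 0.0206, 0.1446]
tool_rot: [0.001, -0.697, 0.717, -0.001]
contact_force: [-1.2, 0.2, 7.2]
gripper_width: 0.0
```

apply_moves([
  [[0,0,0.08],[0,0,0],-1],
  [[0,0,0.15],[0,0,0],-1],
  [[0,0,0.15],[0,0,0],-1],
])

```text
t: 12.32
eef_pos: [0.6237, 0.0207, 0.1437]
tool_rot: [0.001, -0.697, 0.717, -0.001]
contact_force: [-8.4, -0.1, 28.7]
gripper_width: -0.0
```

```bash
python3 -c "
from h import *
plan()"
```

```text
t 12.325 tip jig now [ 0.1024 -0.0011  0.0711] F [-8.4 -0.1 28.7] w -0.0003111571158071136
turn [-0.016  0.    -0.001]
```

The tip stands at 71.1 mm, which is exactly grip-top height for a level lever, and the force has risen to 28.7 N. The lever is at its end. Now I lift clear.

apply_moves([
  [[0,0,-0.5],[0,0,0],-1],
  [[0,0,-2],[0,0,0],-1],
  [[0,0,-4],[0,0,0],-1],
  [[0,0,-6],[0,0,0],-1],
  [[2,0,-8],[0,0,0],-1],
  [[4,1,-8],[0,0,0],-1],
  [[6,2,-8],[0,0,0],-1],
  [[8,2,-8],[0,0,0],-1],
  [[10,2,-8],[0,0,0],-1],
  [[12,2,-8],[0,0,0],-1],
  [[12,2,-8],[0,0,0],-1],
  [[12,2,-8],[0,0,0],-1],
])

```text
t: 13.82
eef_pos: [0.5639, -0.2776, 0.3395]
tool_rot: [0.0, -0.697, 0.717, 0.001]
contact_force: [0.4, 0.2, 0.2]
gripper_width: 0.005
```

```bash
python3 - <<'E'
from h import *
plan()
for n,(a,b,e,f) in dict(top=(155,295,200,410),side=(190,370,220,380)).items():
    c=read_camera(n); k=3.8 if n=='top' else 3.3
    save(n+'6',np.clip(cv2.resize(c['color'][a:b,e:f],None,fx=k,fy=k,interpolation=cv2.INTER_CUBIC)*1.5,0,255).astype(np.uint8))
    save(n+'6full',c['color'])
E
```

```text
t 13.825 tip jig now [ 0.0513 -0.3009  0.2669] F [0.4 0.2 0.2] w 0.004514059223550212
turn [0.003 0.005 0.001]
```

View pics/side6.png

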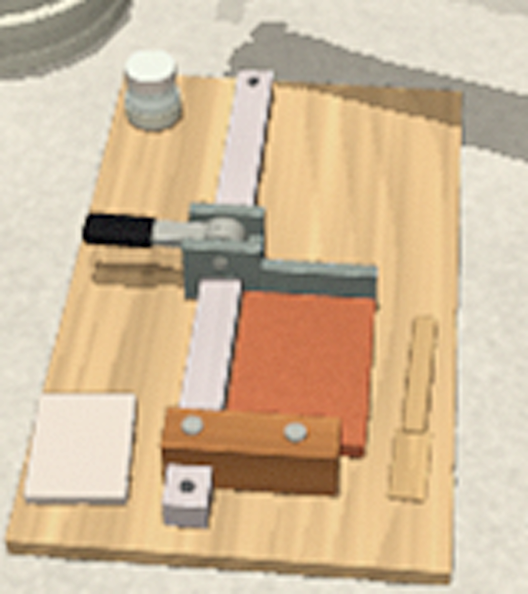

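View pics/top6.png

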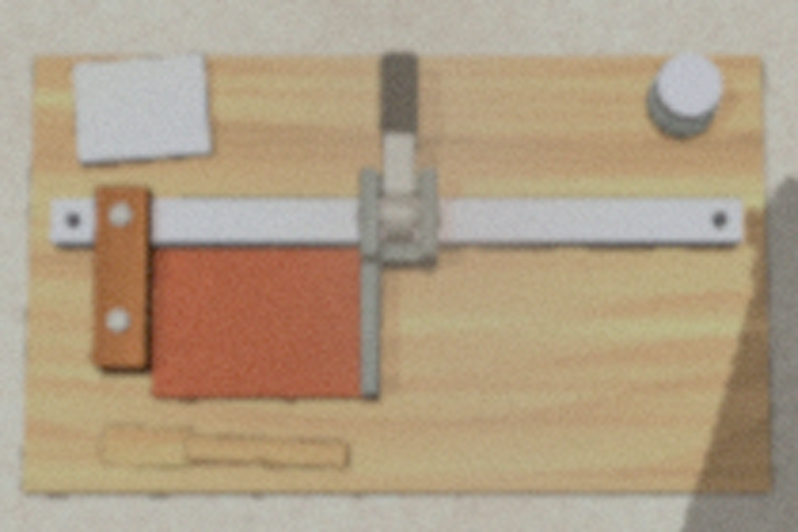

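View pics/top6full.png

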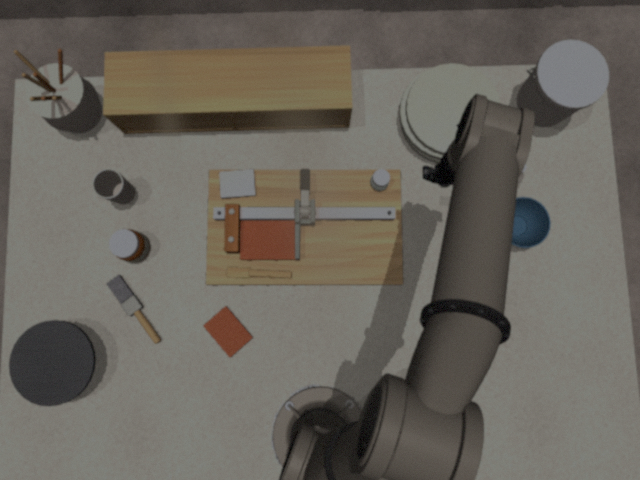

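The top view shows the arm's left face at crop column 360, meeting the tile's end. The tile's other end is at the block (column 153), its edges are parallel to the rail, and the lever points straight back at (400, 90). The bystanders in view are where they were, so I'm handing in.

```bash
python3 -c "
from station import *
o=get_obs(); print(o['t'],abs(o['joint_vel']).max(),o['contact_force']); print(hand_in())"
```

```text
13.925 0.0053767297891922665 [0.60068033 0.86373229 0.52733961]
the job is handed in; nothing more can be done
None
```

The jig is set to the length of the sample tile, the stop is clamped, and the job was handed in at 13.9 s of the 48 s allowed. No verdict came back.

- **Stop:** I pushed its arm along the rail with shut fingers until it met the sample tile, the larger of the two red ones. The push force rose to about 11 N with almost no further motion, so the tile was tight against the end block.
- **Lever:** I pushed it over along its arc and pressed it down to its end. The fingertip stood at 71 mm, the grip-top height for a level lever, with about 29 N of force.
- **Last checks:** After lifting clear, both pictures show the arm against the tile's end, the tile flat and square at the block, and the lever level, pointing away from the robot. The wrist force was near zero.
- **Limits:** The robot arm hid the squeeze bottle in the last top view, so I did not see it there. The fingertips were well above its height as they passed. No check disagreed, though the positions come from camera pixels, good to about 2 mm.

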